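# Tap the turned finial central on its newel cap

### The arm

A 6-joint arm with a two-finger parallel gripper is mounted at the origin on the work surface. World frame = base frame: x ahead of the robot, y to its left, z up, the work surface at z = 0. Lengths are in m, angles in rad, forces in N, time in s.
With the tool pointing down it reaches from about 0.325 to 0.9 m from the base axis. Payload 6.1 kg.
Tool frame: the origin (TCP) lies midway between the tips of the shut fingers; the grasp point (between the pads) lies 19 mm behind it; z points along the fingers, y is the line along which they close (so a half turn about z gives the same grasp; the last joint's range is limited). The gripper opens to 85 mm and grips with 20 to 120 N. Pads are 22 mm wide; open, the fingers measure 114 mm over their backs; the gripper's body (76 mm by 85 mm) begins 54 mm behind the grasp point. The pads swing forward as they close: fully open they stand 13 mm farther back than shut.
Start: joints at [-1.469, 0.22, 1.526, -0, 1.395, -0.126], TCP at [0.141, -0.609, 0.231] pointing down, gripper open.
Joint ranges: [-2.98, 2.98], [-0.91, 2.08], [0.09, 2.57], [-1.24, 4.39], [0.2, 2.65], [-2.68, 2.68]. Speed limits (rad/s): [2.57, 2.57, 3.01, 3.14, 3.14, 3.14].

### API

Orientations are given as a unit quaternion [w, x, y, z].
In Python, from plant import arm gives the robot as it stands. The module is installed in compiled form; this text tells all that it offers.
- The arm moves only by the shell command python3 -m pendant 'ROWS' [FORCE]. ROWS is JSON, a list that holds one entry, the list of rows, each a list of 7 numbers: the finger opening in mm, from 0 to 85.4, then the shift along the tool's x, y, z in mm, then the turn, a rotation vector about the tool's x, y, z in degrees. A call has 1 to 10 rows; each row shifts and turns the commanded pose from where the row before left it, along the tool's axes as they then stand; what a row does not reach is not made up. A row lasts 1/12 s, in which the tool goes at most 41.7 mm and 7.16 degrees, less where a joint would pass 70% of its speed; a pose out of reach is approached as far as the arm can. A call with a gripper value outside its range is refused whole. The fingers move at their own pace and stop on an object; FORCE is the grip in N (left out, the last holds). Time passes only in rows, so rows that do not move let the fingers close. It gives the time, the measured TCP pose, the force, the opening and the grip force at its end, in the units of the state.
- arm.get_obs(): the state, without advancing time (a new reading comes with each control period).
- arm.grab_frame(name): name is "side" or "top"; returns the picture (420x560x3 uint8, blue, green, red); there is no depth.
- arm.calibration(name): a dict with "intrinsics" (3x3 intrinsics, pixels), "k1" (the pictures are not rectified: a ray, as slopes to the right and down, at radius r is drawn at 1 + k1 r^2 times it, then the intrinsics apply), "xyz" and "attitude" of the camera in the world. Camera axes: x right, y up, looking along -z (the intrinsics and any distortion apply to the point x, -y, -z); pixel columns grow to the right and rows downward; lengths in m; the calibration is good to about 2 mm. A picture is of the moment at which its call begins. calibration takes no time and is no camera call.
- arm.close_job(): hands the job in; it is judged then, once.
The state is a dict: "time": time; "joint_pos": joint angles; "qvel": joint speeds; "tau": joint torques, N m; "position": TCP position; "orientation": TCP orientation; "wrist_force": force on the tool from outside, world axes, zero at the start; "wrist_torque": the same for the moment, N m; "width": opening from 0.0 (shut) to 1.0 (fully open); "finger_force": force on a finger pad.
Only numpy, scipy, OpenCV 4.12 (cv2) and the standard library are available. Lean on these libraries where they do the work, as an engineer would, in place of code of your own. Each camera call takes 0.05 s, during which the arm holds its last target. There are 200 camera calls.

### The job

Two oak newel caps on the bench each carry a turned walnut finial; on one of them the finial stands well off centre. With light taps of the fingertips, nudge that finial across its cap until it stands in the middle, with the same margin on all four sides, ready to be marked for gluing. It is wobbly: never pinch it, pick it up or tip it, do not shift its cap, and leave the finished cap and finial and everything else on the bench alone.

Things in the scene. Friction and masses are not known exactly. Their poses are not given: they have to be found in the camera images.
- finial: the off-centre finial: turned dark walnut, 70 mm tall, standing loose on the cap (45 g or so, 30 to 70 g). From the bottom: round foot 36 mm diameter and 10 mm high (the widest part, vertical side), then a thin neck 16 mm diameter with a collar, then a ball 31 mm diameter centred 48 mm up, a small button on top. Origin at the centre of the foot's underside, z up. It slides when pushed on the foot and tips when pushed at the ball
- cap_top (a point): centre of the upper face of the cap that carries the off-centre finial. The cap is a loose square oak block, 92 x 92 mm, 30 mm high (lower 10 mm rebated to 76 mm square), about 0.18 kg, flat on the bench with pencil diagonals drawn on its flat top; the point lies on the top face, 30 mm above the bench; x and y parallel to the cap's sides
- finial_done: the finished finial, identical, already standing in the centre of the other cap: leave alone. Origin at the centre of the foot's underside
- cap_done_top (a point): centre of the upper face of the finished cap, identical to the other (92 x 92 x 30 mm): leave alone
- glue: yellow glue bottle, 56 mm diameter, 150 mm tall, standing beyond the caps. Origin at the centre of its underside
- gauge: wooden marking gauge lying on the bench to the left: 200 mm beam, 66 mm high over its brass screw. Origin under its stock
- square: try square lying flat to the right: 115 mm walnut stock, 150 mm steel blade, 18 mm high. Origin under the stock's centre
- pencil: flat red carpenter's pencil, 170 mm long, 7 mm high, lying on the bench between the two caps. Origin under its centre
- wax: round wax tin with a green lid, 87 mm diameter, 30 mm high, beyond the caps to the left. Origin at the centre of its underside

How it is judged:
By the outcome, as a careful person would: the job done as asked, in the order asked, and still so for the second after the job is handed in, with the robot touching nothing.
It also fails if it takes over 54 s, if anything falls off the work surface, if the arm or the gripper's body presses on something with over 40 N, if the wrist force passes 120 N, or if a joint passes its speed limit or range.

## Working session

There is one attempt and no reset: what is moved stays moved. The work goes in short steps, Python scripts to look and compute and a shell command to move; the robot and the scene stay as the last step left them, time stands still between calls to the robot, and variables do not carry over. Pictures are saved under pics/ and viewed, at most 10 in all, crops included, and the job is handed in when it is done.

```bash
mkdir -p pics
python3 - <<'E'
from plant import arm
import cv2
for n in("side","top"):
    cv2.imwrite(f"pics/{n}0.png",arm.grab_frame(n)); print(n,arm.calibration(n))
o=arm.get_obs();print(o)
E
```

```text
side {'intrinsics': array([[498.86855217,   0.        , 285.40874712],
       [  0.        , 498.86855217, 202.8118819 ],
       [  0.        ,   0.        ,   1.        ]]), 'k1': 0.03503821255330536, 'xyz': array([0.47423749, 1.13652487, 1.22265978]), 'attitude': array([-0.05571308, -0.02362868,  0.38961201,  0.91898869])}
top {'intrinsics': array([[401.12762583,   0.        , 279.73650462],
       [  0.        , 401.12762583, 208.79529089],
       [  0.        ,   0.        ,   1.        ]]), 'k1': -0.05217604088796613, 'xyz': array([ 0.50674853, -0.05163657,  1.12332652]), 'attitude': array([-0.70556577, -0.03168984,  0.02116764,  0.70761899])}
{'time': 0.1, 'joint_pos': array([-1.46912542e+00,  2.21148066e-01,  1.52749702e+00, -1.03798871e-05,
        1.39471819e+00, -1.26126144e-01]), 'qvel': array([-0.00121475, -0.00127366, -0.00329789, -0.00256312,  0.00194326,
        0.00027584]), 'tau': array([ 1.00399331e-03, -4.98246825e+01, -3.90546799e+01, -2.50170588e-04,
        5.67594368e-03, -1.58764590e-05]), 'position': array([ 0.14106574, -0.60830759,  0.23030798]), 'orientation': array([-8.85309536e-04,  9.93520079e-01,  1.13653281e-01,  5.71649502e-06]), 'wrist_force': array([-0.50845315, -0.52498915,  0.35720594]), 'wrist_torque': array([-0.02791418, -0.01157667,  0.02939735]), 'finger_force': 0.0, 'width': 0.9997627298161088}
```

View pics/side0.png

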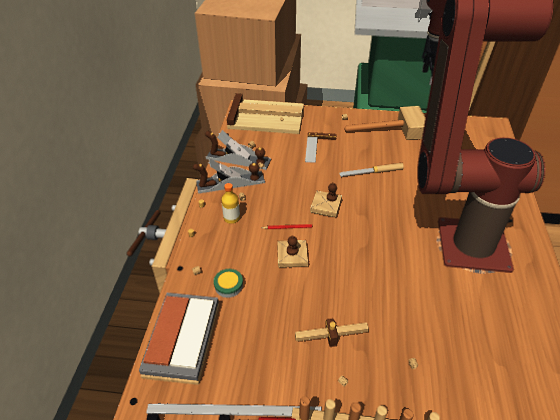

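View pics/top0.png

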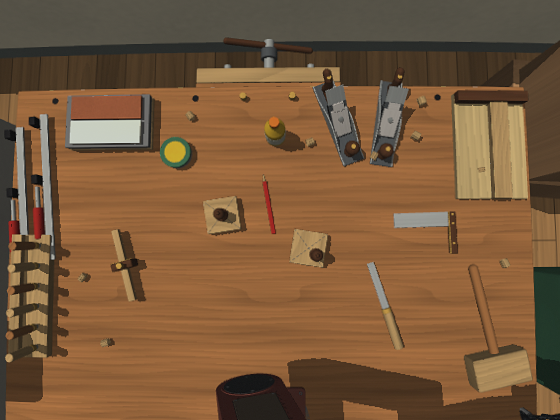

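Top view: the finished cap is at about (222,215). The off-centre one is at (310,248), with its finial at about (317,255), so it is displaced toward the lower right (robot side, -y). Next I'll measure from zoomed crops.

```bash
cat > h.py <<'E'
from plant import arm
import numpy as np, cv2
from scipy.spatial.transform import Rotation as R
F=np.diag([1.,-1,-1])
def cam(n):
    c=arm.calibration(n); q=c["attitude"]; Rw=R.from_quat([q[1],q[2],q[3],q[0]]).as_matrix()@F
    return c["intrinsics"],np.array([c["k1"],0,0,0,0.]),Rw,np.array(c["xyz"])
def ray(n,p):
    K,D,Rw,o=cam(n); u=cv2.undistortPoints(np.array(p,float).reshape(-1,1,2),K,D).reshape(-1,2)
    return o,np.c_[u,np.ones(len(u))]@Rw.T
def plane(n,p,z):
    o,d=ray(n,p); return o+d*((z-o[2])/d[:,2])[:,None]
def proj(n,P):
    K,D,Rw,o=cam(n); c=(np.array(P,float).reshape(-1,3)-o)@Rw
    return cv2.projectPoints(c,np.zeros(3),np.zeros(3),K,D)[0].reshape(-1,2)
E
python3 - <<'E'
from h import *
a=cv2.imread("pics/top0.png")[220:280,280:340]; b=cv2.imread("pics/side0.png")[175:225,300:350]
print(cv2.__version__)
z=lambda i:cv2.resize(i,(390,390),interpolation=cv2.INTER_NEAREST)
cv2.imwrite("pics/z0.png",np.hstack([z(a),z(b)]))
for n,p in(("top",(310,248)),("top",(222,215)),("side",(326,203)),("side",(292,253))): print(n,plane(n,[p],.03).round(3))
# bottle check
print(plane("top",[(175,153)],.03).round(3),plane("side",[(228,281)],.03).round(3))
E
```

```text
4.12.0
top [[ 0.482 -0.117  0.03 ]]
top [[0.572 0.123 0.03 ]]
side [[ 0.485 -0.103  0.03 ]]
side [[0.576 0.133 0.03 ]]
[[0.746 0.256 0.03 ]] [[0.751 0.263 0.03 ]]
```

View pics/z0.png

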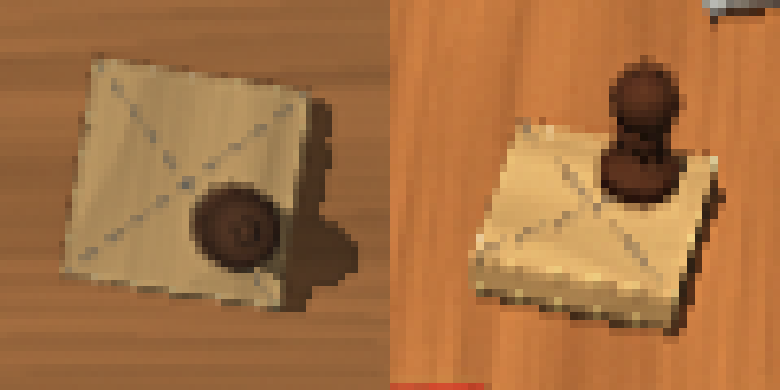

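The crop shows the cap's corners and diagonals clearly, with the crossing at about px (308.8,248.3) in the top view. The finial stands in the lower-right corner. Next I'll measure by masks.

```bash
cat >> h.py <<'E'
def measure(top,side=None,verbose=1,box=(285,225,335,275)):
    """cap from top view (hull of oak+finial corners), finial from foot in the side view and ball in top"""
    out={}
    for n,im,(x0,y0,x1,y1) in(("top",top,(284,220,340,280)),("side",side,(303,178,350,222))):
        if im is None: continue
        hsv=cv2.cvtColor(im,cv2.COLOR_BGR2HSV); sub=hsv[y0:y1,x0:x1]
        oak=((sub[...,1]<140)&(sub[...,2]>115)).astype(np.uint8)
        dark=((sub[...,2]<95)).astype(np.uint8)
        out[n]=(oak,dark,sub)
    return out
E
python3 - <<'E'
from h import *
t=cv2.imread("pics/top0.png");s=cv2.imread("pics/side0.png")
for im,pts in((t,[(293,235),(300,255),(316,254),(330,258),(290,262),(310,232),(324,252)]),(s,[(320,200),(323,214),(338,200),(339,190),(315,185),(349,217)])):
    h=cv2.cvtColor(im,cv2.COLOR_BGR2HSV)
    for p in pts: print(p,h[p[1],p[0]],end=' ')
    print()
E
```

```text
(293, 235) [ 16 132 157] (300, 255) [ 18 119 170] (316, 254) [ 12 138  70] (330, 258) [ 14 144  71] (290, 262) [ 15 127 130] (310, 232) [ 18 118 171] (324, 252) [ 18 116 130] 
(320, 200) [ 18 131 225] (323, 214) [ 16 141 123] (338, 200) [ 18 132 220] (339, 190) [ 13 174 198] (315, 185) [ 13 174 174] (349, 217) [ 13 172 191]
```

```bash
python3 - <<'E'
s=open('h.py').read(); s=s[:s.index('def measure')]
s+='''
BOX={"top":(284,222,340,276),"side":(305,178,349,222)}
def edgepts(m,x0,y0):
    m=cv2.resize(m*255,None,fx=8,fy=8,interpolation=cv2.INTER_CUBIC)
    m=(m>127).astype(np.uint8); c=max(cv2.findContours(m,cv2.RETR_EXTERNAL,cv2.CHAIN_APPROX_NONE)[0],key=cv2.contourArea).reshape(-1,2)
    return (c+.5)/8-.5+[x0,y0]
def circ(P,c0,r):  # centre of a circle of known radius through points
    from scipy.optimize import least_squares
    return least_squares(lambda c:np.hypot(*(P-c).T)-r,c0,loss="soft_l1",f_scale=.0007).x
def measure(n,im):
    x0,y0,x1,y1=BOX[n]; h=cv2.cvtColor(im,cv2.COLOR_BGR2HSV)[y0:y1,x0:x1].astype(int); H,S,V=h[...,0],h[...,1],h[...,2]
    oak=((H>=14)&(S<152)&(V>(115 if n=="top" else 165))).astype(np.uint8)
    dark=((V<95)&(S>100)).astype(np.uint8) if n=="top" else (V<95).astype(np.uint8)
    hullp=cv2.convexHull(edgepts(oak,x0,y0).astype(np.float32))
    P=plane(n,hullp.reshape(-1,2),.03)[:,:2]
    (c,sz,ang)=cv2.minAreaRect((P*1000).astype(np.float32)); c=np.array(c)/1000
    E=edgepts(cv2.morphologyEx(oak,cv2.MORPH_CLOSE,np.ones((2,2))),x0,y0)
    if n=="top":  # dark blob on the cap
        hm=np.zeros_like(oak); cv2.fillConvexPoly(hm,np.round(hullp.reshape(-1,2)-[x0,y0]).astype(int),1)
        D=edgepts(dark*hm,x0,y0); z=.04; Q=plane(n,D,z)[:,:2]; m=Q.mean(0); v=cam(n)[3][:2]-m; v/=np.hypot(*v)
        Q=Q[(Q-m)@v>0]; f=circ(Q,m,.018)
    else:         # lower front rim of the foot
        D=edgepts(dark,x0,y0); D=D[(D[:,0]<342)]; z=.03; Q=plane(n,D,z)[:,:2]; o=cam(n)[3][:2]; v=o-c; v/=np.hypot(*v)
        t=(Q@v); k=t>t.max()-.012; Q=Q[k]; f=circ(Q,Q.mean(0)-.012*v,.018)
    r=np.hypot(*(Q-f).T)-.018
    return c,np.array(sz),ang,f,np.std(r)
def report(tag):
    for n in("top","side"):
        im=arm.grab_frame(n); cv2.imwrite(f"pics/{n}{tag}.png",im); show(n,im)
def show(n,im):
    c,sz,a,f,e=measure(n,im); print(n,"cap",c.round(4),sz.round(1),round(a,1),"finial",f.round(4),"rms",e.round(4),"off mm",((f-c)*1000).round(1))
'''
open('h.py','w').write(s)
E
python3 -c "
from h import *
for n in('top','side'): show(n,cv2.imread(f'pics/{n}0.png'))"
```

```text
top cap [ 0.4825 -0.1114] [94.7 97.3] 81.0 finial [ 0.464  -0.1334] rms 0.0011 off mm [-18.5 -22. ]
side cap [ 0.487  -0.1056] [113.1  94.2] 80.8 finial [ 0.4681 -0.1357] rms 0.0008 off mm [-18.9 -30.1]
```

Run:
```python
from h import *
T=np.array([(95,60),(308,96),(284,303),(64,271),(187,184)])/6.5-.5+[280,220]
S=np.array([(130,123),(326,158),(286,297),(85,245),(205,205)])/7.8-.5+[300,175]
for n,p in(("top",T),("side",S)):
    P=plane(n,p,.03)[:,:2]; print(n,P.round(4).tolist(),P[:4].mean(0).round(4),[round(np.hypot(*(P[i]-P[(i+1)%4]))*1e3,1) for i in range(4)])
    d=P[2]-P[0]; print(np.degrees(np.arctan2(*(P[1]-P[0])[::-1])), np.degrees(np.arctan2(*(P[2]-P[3])[::-1])),np.degrees(np.arctan2(*(P[0]-P[3])[::-1])),np.degrees(np.arctan2(*(P[1]-P[2])[::-1])))
# finial ball, hand-read
B=plane("top",[np.array((236,227))/6.5-.5+[280,220]],.07);print("top blob",B.round(4))
S2=np.array([(644-390,93),(640-390,180)])/7.8-.5+[300,175]
print("side ball",plane("side",S2[:1],.078).round(4),"foot mid",plane("side",S2[1:],.035).round(4))
```

```text
top [[0.5341, -0.0745], [0.5188, -0.1635], [0.4328, -0.1526], [0.4463, -0.0611], [0.4823, -0.1126]] [ 0.483  -0.1129] [np.float64(90.3), np.float64(86.7), np.float64(92.5), np.float64(88.9)]
-99.76999613734257 -98.3754082921475 -8.62536982565461 -7.1787793139208285
side [[0.5231, -0.1636], [0.4342, -0.1511], [0.4477, -0.061], [0.5366, -0.0825], [0.4861, -0.1142]] [ 0.4854 -0.1146] [np.float64(89.8), np.float64(91.1), np.float64(91.5), np.float64(82.2)]
171.98242906157247 166.3944240960775 -99.44585698107454 -98.5478650856232
top blob [[ 0.4659 -0.1299  0.07  ]]
side ball [[ 0.4688 -0.1372  0.078 ]] foot mid [[ 0.4672 -0.1273  0.035 ]]
```

```bash
python3 -m pendant '[[[0,26,-24.4,0,0,0,0],[0,26,-24.4,0,0,0,0],[0,26,-24.4,0,0,0,0],[0,26,-24.4,0,0,0,0],[0,26,-24.4,0,0,0,0],[0,26,-24.4,0,0,0,0],[0,26,-24.4,0,0,0,0],[0,26,-24.4,0,0,0,0],[0,26,-24.4,0,0,0,0],[0,26,-24.4,0,0,0,0]]]' 
python3 -m pendant '[[[0,26,-24.4,0,0,0,0],[0,26,-24.4,0,0,0,0],[0,20,-20,0,0,0,0],[0,10,-10,0,0,0,0],[0,0,0,0,0,0,-7],[0,0,0,0,0,0,-7],[0,0,0,0,0,0,-7],[0,0,0,0,0,0,-7],[0,0,0,0,0,0,-7],[0,0,0,0,0,0,0]]]'
```

```text
time: 0.93
position: [0.3398, -0.3107, 0.231]
orientation: [-0.0, 0.994, 0.113, -0.0]
wrist_force: [-0.1, -0.6, 0.5]
width: 0.004
finger_force: 0.0
time: 1.77
position: [0.4012, -0.2169, 0.2309]
orientation: [-0.0, 0.912, 0.409, -0.0]
wrist_force: [0.5, -1.2, -0.5]
width: 0.002
finger_force: 0.0
```

```bash
python3 -m pendant '[[[0,0,0,0,0,5,0],[0,9,-1.4,26,0,0,0],[0,10,-1.4,27,0,0,0],[0,10,-1.4,27,0,0,0],[0,10,-1.3,28,0,0,0],[0,10,-1.3,28,0,0,0],[0,0,0,0,0,0,0],[0,0,0,0,0,0,0]]]'
python3 - <<'E'
from h import *
im=[]
for n,(x,y) in(("top",(305,250)),("side",(325,200))):
    f=arm.grab_frame(n); cv2.imwrite(f"pics/{n}1.png",f); im.append(cv2.resize(f[y-40:y+40,x-40:x+40],(400,400),interpolation=cv2.INTER_NEAREST))
    try: show(n,f)
    except Exception as e: print(e)
cv2.imwrite("pics/z1.png",np.hstack(im))
o=arm.get_obs();print(o["position"],o["orientation"],proj("top",o["position"]),proj("side",o["position"]))
E
```

```text
time: 2.43
position: [0.4356, -0.1663, 0.0987]
orientation: [-0.02, 0.913, 0.406, 0.039]
wrist_force: [1.3, -0.4, 0.3]
width: 0.002
finger_force: 0.0
top cap [ 0.4824 -0.1114] [95.1 97.2] 80.8 finial [ 0.4633 -0.1335] rms 0.001 off mm [-19.  -22.1]
side cap [ 0.487  -0.1054] [113.7  94.2] 80.8 finial [ 0.4681 -0.1357] rms 0.0008 off mm [-18.9 -30.4]
[ 0.43755637 -0.16835204  0.10151084] [-0.01697449  0.91275915  0.40616075  0.04020002] [[332.02432597 266.11941717]] [[342.14751304 175.99203432]]
```

View pics/z1.png

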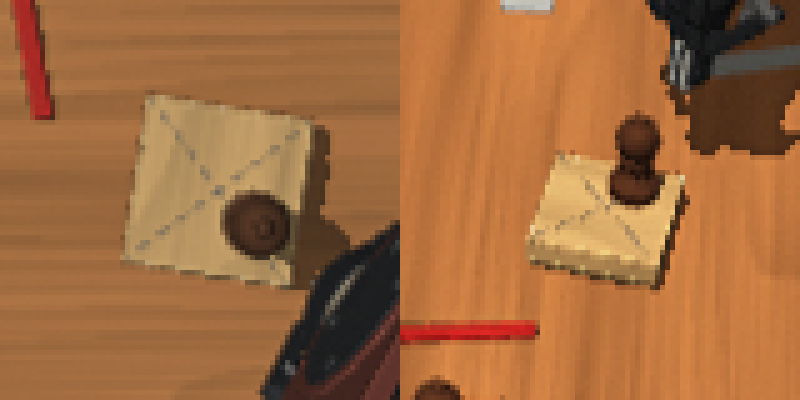

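The side view shows the fingertips at about (342,177), matching the projection of the TCP. The finial and cap have not moved. Next I'll lower in two steps, averaging the noisy pose.

```bash
cat >> h.py <<'E'
def pose(k=8):
    L=[]
    for i in range(k):
        o=arm.get_obs(); L.append(np.r_[o["position"],o["wrist_force"]]); arm.grab_frame("top")
    L=np.array(L); print("pose",L.mean(0).round(4),"sd",L.std(0)[:3].round(4),o["orientation"].round(4))
E
python3 -m pendant '[[[0,-1.1,0,12.5,0,0,0],[0,-1.1,0,12.5,0,0,0],[0,-1.1,0,12.5,0,0,0],[0,-1.1,0,12.5,0,0,0],[0,0,0,0,0,0,0],[0,0,0,0,0,0,0]]]'
python3 -c "
from h import *
pose()"
```

```text
time: 3.03
position: [0.4374, -0.1685, 0.0512]
orientation: [-0.017, 0.913, 0.406, 0.04]
wrist_force: [0.0, 0.1, -0.3]
width: 0.002
finger_force: 0.0
pose [ 0.4377 -0.1683  0.0513  0.1928 -0.1116  0.0099] sd [0.0003 0.0003 0.0004] [-0.0172  0.9125  0.4067  0.0402]
```

```bash
python3 -m pendant '[[[0,-0.7,0,7.5,0,0,0],[0,-0.6,0,7.5,0,0,0],[0,3,0,0.26,0,0,0],[0,3,0,0.26,0,0,0],[0,2,0,0.17,0,0,0],[0,2,0,0.17,0,0,0],[0,2,0,0.17,0,0,0],[0,2,0,0.17,0,0,0],[0,2,0,0.17,0,0,0],[0,2,0,0.17,0,0,0]]]'
python3 -m pendant '[[[0,2,0,0.17,0,0,0],[0,2,0,0.17,0,0,0],[0,2,0,0.17,0,0,0],[0,0,0,0,0,0,0],[0,0,0,0,0,0,0]]]'
python3 - <<'E'
from h import *
pose(5)
im=[]
for n,(x,y) in(("top",(310,248)),("side",(325,200))):
    f=arm.grab_frame(n); cv2.imwrite(f"pics/{n}2.png",f); im.append(cv2.resize(f[y-30:y+30,x-30:x+30],(400,400),interpolation=cv2.INTER_NEAREST))
    try: show(n,f)
    except Exception as e: print(e)
cv2.imwrite("pics/z2.png",np.hstack(im))
E
```

```text
time: 4.27
position: [0.4492, -0.154, 0.035]
orientation: [-0.018, 0.912, 0.407, 0.04]
wrist_force: [-0.4, -0.5, 0.3]
width: 0.002
finger_force: 0.2
time: 4.68
position: [0.4531, -0.1495, 0.0349]
orientation: [-0.018, 0.912, 0.407, 0.04]
wrist_force: [-0.2, 0.3, 1.3]
width: -0.002
finger_force: 0.0
pose [ 0.453  -0.1495  0.0349  0.171  -0.1299 -0.0804] sd [0. 0. 0.] [-0.0178  0.9125  0.4067  0.0398]
top cap [ 0.4824 -0.1114] [95.1 97.2] 80.8 finial [ 0.4685 -0.1277] rms 0.0011 off mm [-13.8 -16.3]
side cap [ 0.487  -0.1054] [113.7  94.2] 80.8 finial [ 0.4745 -0.1294] rms 0.0013 off mm [-12.5 -24. ]
```

View pics/z2.png

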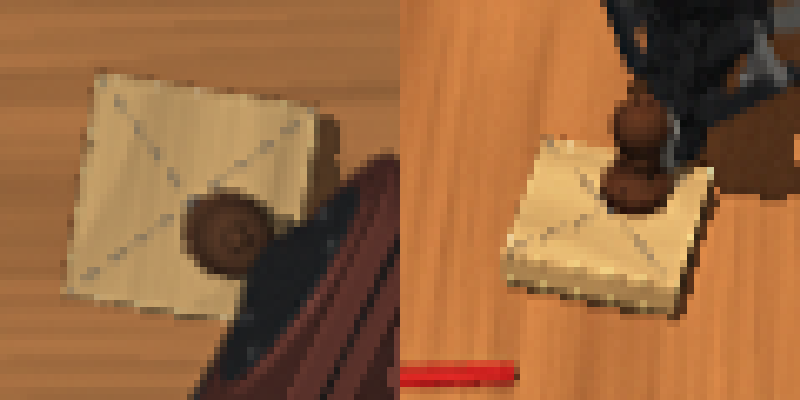

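It stands upright and has moved about 7 mm; the cap has not shifted. About 19 mm remain, so I'll push 15 mm more and then back off.

```bash
python3 -m pendant '[[[0,2,0,0.17,0,0,0],[0,2,0,0.17,0,0,0],[0,2,0,0.17,0,0,0],[0,2,0,0.17,0,0,0],[0,2,0,0.17,0,0,0],[0,2,0,0.17,0,0,0],[0,2,0,0.17,0,0,0],[0,1,0,0.09,0,0,0],[0,0,0,0,0,0,0],[0,0,0,0,0,0,0]]]'
python3 -c "
from h import *
pose(3)"
python3 -m pendant '[[[0,-3,0,-0.26,0,0,0],[0,-8,0,-0.7,0,0,0],[0,-12,0,-1,0,0,0],[0,-12,0,-1,0,0,0],[0,-20,0,-20,0,0,0],[0,-25,0,-25,0,0,0],[0,-25,0,-25,0,0,0],[0,-25,0,-25,0,0,0],[0,0,0,0,0,0,0],[0,0,0,0,0,0,0]]]'
python3 - <<'E'
from h import *
im=[]
for n,(x,y) in(("top",(310,248)),("side",(325,202))):
    f=arm.grab_frame(n); cv2.imwrite(f"pics/{n}3.png",f); im.append(cv2.resize(f[y-25:y+25,x-25:x+25],(400,400),interpolation=cv2.INTER_NEAREST))
    try: show(n,f)
    except Exception as e: print(e)
cv2.imwrite("pics/z3.png",np.hstack(im))
E
```

```text
time: 5.87
position: [0.4631, -0.1383, 0.0349]
orientation: [-0.018, 0.912, 0.407, 0.04]
wrist_force: [-0.6, -0.1, -0.9]
width: -0.001
finger_force: 0.0
pose [ 0.4631 -0.1384  0.0349 -0.1603  0.0157 -0.6931] sd [0. 0. 0.] [-0.0177  0.9125  0.4068  0.0399]
time: 6.85
position: [0.3706, -0.2432, 0.1227]
orientation: [-0.016, 0.913, 0.405, 0.04]
wrist_force: [-0.7, -0.6, -0.7]
width: 0.001
finger_force: 0.0
top cap [ 0.4824 -0.1114] [95.1 97.2] 80.8 finial [ 0.4795 -0.1165] rms 0.0011 off mm [-2.9 -5.1]
side cap [ 0.487  -0.1054] [113.7  94.2] 80.8 finial [ 0.4842 -0.1184] rms 0.0012 off mm [ -2.8 -13. ]
```

View pics/z3.png

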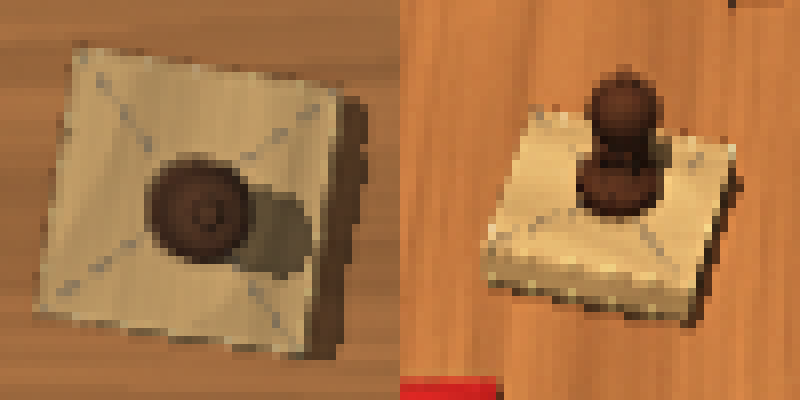

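It is upright and near the middle, a few mm short along the push. For a finer measurement I'll fit the sides robustly and use the finished cap as a zero-offset check.

```bash
cat > m.py <<'E'
from h import *
C={"off":((310,248),(326,203)),"done":((222,215),(292,253))}
def fine(n,im,which,dbg=0):
    x,y=C[which][n=="side"]; w=26; x0,y0=x-w,y-w
    s=6; big=cv2.resize(im[y0:y+w,x0:x+w],None,fx=s,fy=s,interpolation=cv2.INTER_CUBIC)
    pix=lambda c:(c+.5)/s-.5+[x0,y0]
    h=cv2.cvtColor(big,cv2.COLOR_BGR2HSV).astype(int); H,S,V=h[...,0],h[...,1],h[...,2]
    dark=((V<(110 if n=="top" else 105))&((H<15)|(H>170))).astype(np.uint8)
    oak=((S<150)&(H>=14)&(V>(115 if n=="top" else 172))).astype(np.uint8)
    oak=cv2.morphologyEx(oak,cv2.MORPH_OPEN,np.ones((7,7),np.uint8))
    big1=lambda m:max(cv2.findContours(m,cv2.RETR_EXTERNAL,cv2.CHAIN_APPROX_NONE)[0],key=cv2.contourArea)
    hull=cv2.convexHull(big1(oak)); P=plane(n,pix(big1(oak).reshape(-1,2)),.03)[:,:2]
    (c,sz,ang)=cv2.minAreaRect((P*1000).astype(np.float32)); a=np.radians(ang%90); a=a-np.pi/2 if a>np.pi/4 else a
    best=None
    for da in np.radians(np.arange(-6,6.1,.5)):
        A=np.array([[np.cos(a+da),np.sin(a+da)],[-np.sin(a+da),np.cos(a+da)]]); q=P@A.T; m=(q.max(0)+q.min(0))/2
        E=[];sp=0
        for i in(0,1):
            mid=abs(q[:,1-i]-m[1-i])<.036
            for sg in(1,-1):
                v=q[mid&(sg*(q[:,i]-m[i])>.036),i]; E.append(np.median(v)); sp+=np.abs(v-E[-1]).mean()
        if best is None or sp<best[0]: best=(sp,A,E,a+da)
    _,A,E,ang=best; cc=np.array([(E[0]+E[1])/2,(E[2]+E[3])/2]); size=np.array([E[0]-E[1],E[2]-E[3]])
    hm=np.zeros_like(dark); cv2.fillConvexPoly(hm,hull,1)
    d=pix(big1(dark*hm if n=="top" else dark).reshape(-1,2)); o=cam(n)[3][:2]
    if n=="top":
        Q=plane(n,d,.04)[:,:2]; m=Q.mean(0); v=o-m; v/=np.hypot(*v); Q=Q[(Q-m)@v>0]; f=circ(Q,m,.018)
    else:
        Q=plane(n,d,.03)[:,:2]; v=o-cc@A; v/=np.hypot(*v); t=Q@v; Q=Q[t>t.max()-.010]; f=circ(Q,Q.mean(0)-.012*v,.018)
    off=A@f-cc
    print(n,which,"size",(size*1e3).round(1),"ang",np.degrees(ang).round(1),"cap",(cc@A).round(4),"fin",f.round(4),"off(cap axes)",(off*1e3).round(1))
def allm(tag):
    for n in("top","side"):
        im=cv2.imread(f"pics/{n}{tag}.png")
        for w in C: fine(n,im,w)
if __name__=="__main__":
    import sys; [ (print(t),allm(t)) for t in sys.argv[1:]]
E
python3 m.py 0 3
```

```text
0
top off size [93.9 92.5] ang -9.1 cap [ 0.483  -0.1114] fin [ 0.4639 -0.1331] off(cap axes) [-15.4 -24.5]
top done size [92.7 92.5] ang 9.1 cap [0.5744 0.1258] fin [0.5738 0.1246] off(cap axes) [-0.9 -1.1]
side off size [89.9 93.6] ang -9.2 cap [ 0.4864 -0.1105] fin [ 0.4684 -0.1352] off(cap axes) [-13.9 -27.2]
side done size [90.1 92.9] ang 9.1 cap [0.5769 0.1271] fin [0.5772 0.1222] off(cap axes) [-0.5 -4.8]
3
top off size [94.1 92.5] ang -9.2 cap [ 0.4829 -0.1114] fin [ 0.479  -0.1165] off(cap axes) [-3.  -5.7]
top done size [92.9 92.8] ang 9.1 cap [0.5744 0.1256] fin [0.5738 0.1245] off(cap axes) [-0.7 -1. ]
side off size [90.2 94.5] ang -9.7 cap [ 0.4865 -0.1099] fin [ 0.4841 -0.1183] off(cap axes) [-0.9 -8.6]
side done size [90.2 93.5] ang 9.1 cap [0.5769 0.1272] fin [0.5773 0.1222] off(cap axes) [-0.3 -5.1]
```

Using the finished cap as the zero reference, about (-1.4,-4.1) mm remain in cap axes, i.e. 4.3 mm along world direction 62°. I'll turn the tool by +14° and return.

```bash
python3 -m pendant '[[[0,0,0,0,0,-5,0],[0,0,0,0,0,0,-7],[0,0,0,0,0,0,-7],[0,0,0,0,0,5,0],[0,0,0,0,0,0,0],[0,0,0,0,0,0,0],[0,0,0,0,0,0,0]]]'
cat >> h.py <<'E'
def goto(x,y,z):
    o=arm.get_obs(); L=[]
    for i in range(4): o=arm.get_obs(); L.append(o["position"]); arm.grab_frame("top")
    p=np.mean(L,0); q=o["orientation"]; M=R.from_quat([q[1],q[2],q[3],q[0]]).as_matrix()
    print("at",p.round(4),"x axis",M[:,0].round(3),"yaw",np.degrees(np.arctan2(M[1,0],M[0,0])).round(1),"tool shift mm",(M.T@(np.array([x,y,z])-p)*1e3).round(1))
E
python3 -c "
from h import *
goto(.4623,-.1548,.060);goto(.4623,-.1548,.0355)"
```

```text
time: 7.53
position: [0.3703, -0.2403, 0.1201]
orientation: [-0.023, 0.856, 0.515, 0.036]
wrist_force: [-0.5, -0.2, -0.3]
width: -0.002
finger_force: 0.0
at [ 0.3706 -0.2404  0.1205] x axis [0.467 0.88  0.087] yaw 62.1 tool shift mm [112.9  41.   70.5]
at [ 0.3709 -0.2407  0.1211] x axis [0.467 0.88  0.087] yaw 62.1 tool shift mm [110.9  40.5  95.6]
```

```bash
python3 -m pendant '[[[0,22,8.2,14,0,0,0],[0,22,8.2,14,0,0,0],[0,22,8.2,14,0,0,0],[0,22,8.2,14,0,0,0],[0,20,8.2,14,0,0,0],[0,4.9,0,0.5,0,0,0],[0,0,0,0,0,0,0],[0,0,0,0,0,0,0]]]'
python3 -c "
from h import *
goto(.4623,-.1548,.0355)"
```

```text
time: 8.6
position: [0.4624, -0.1556, 0.061]
orientation: [-0.022, 0.856, 0.515, 0.037]
wrist_force: [0.6, 0.5, -1.1]
width: -0.003
finger_force: 0.0
at [ 0.4625 -0.1562  0.0613] x axis [0.468 0.88  0.087] yaw 62.0 tool shift mm [-1.1 -0.8 25.8]
```

```bash
python3 -m pendant '[[[0,-0.6,-0.4,13,0,0,0],[0,-0.5,-0.4,12.8,0,0,0],[0,3,0,0.26,0,0,0],[0,3,0,0.26,0,0,0],[0,2,0,0.17,0,0,0],[0,2,0,0.17,0,0,0],[0,2,0,0.17,0,0,0],[0,1.5,0,0.13,0,0,0],[0,0,0,0,0,0,0],[0,0,0,0,0,0,0]]]'
python3 -c "
from h import *
goto(.4707,-.139,.0355)"
```

```text
time: 9.63
position: [0.469, -0.1421, 0.0352]
orientation: [-0.022, 0.856, 0.515, 0.037]
wrist_force: [0.0, 0.2, 0.7]
width: 0.004
finger_force: 0.0
at [ 0.4689 -0.1421  0.0351] x axis [0.467 0.88  0.087] yaw 62.1 tool shift mm [ 3.6  0.2 -0. ]
```

Now the last 3.6 mm or so, gently, then back off and check.

```bash
python3 -m pendant '[[[0,1.2,0,0.1,0,0,0],[0,1.2,0,0.1,0,0,0],[0,1.2,0,0.1,0,0,0],[0,0,0,0,0,0,0],[0,0,0,0,0,0,0]]]'
python3 -c "
from h import *
pose(3)"
python3 -m pendant '[[[0,-3,0,-0.26,0,0,0],[0,-8,0,-0.7,0,0,0],[0,-12,0,-1,0,0,0],[0,-12,0,-1,0,0,0],[0,-20,0,-20,0,0,0],[0,-25,0,-25,0,0,0],[0,-25,0,-25,0,0,0],[0,-25,0,-25,0,0,0],[0,0,0,0,0,0,0],[0,0,0,0,0,0,0]]]'
python3 - <<'E'
from h import *
im=[]
for n,(x,y) in(("top",(310,248)),("side",(325,202))):
    f=arm.grab_frame(n); cv2.imwrite(f"pics/{n}4.png",f); im.append(cv2.resize(f[y-25:y+25,x-25:x+25],(400,400),interpolation=cv2.INTER_NEAREST))
cv2.imwrite("pics/z4.png",np.hstack(im))
E
python3 m.py 4
```

```text
time: 10.25
position: [0.4705, -0.1388, 0.035]
orientation: [-0.023, 0.856, 0.515, 0.037]
wrist_force: [0.6, 0.6, -0.3]
width: 0.001
finger_force: 0.0
pose [ 0.4705 -0.1389  0.035   0.1527 -0.1161  0.4789] sd [0. 0. 0.] [-0.0225  0.8561  0.515   0.0374]
time: 11.23
position: [0.4059, -0.2633, 0.1229]
orientation: [-0.021, 0.857, 0.514, 0.038]
wrist_force: [0.3, -0.3, -0.6]
width: 0.001
finger_force: 0.0
4
top off size [94.1 93. ] ang -9.0 cap [ 0.4828 -0.1116] fin [ 0.4804 -0.1137] off(cap axes) [-2.  -2.5]
top done size [92.9 92.9] ang 9.2 cap [0.5743 0.1256] fin [0.5737 0.1245] off(cap axes) [-0.7 -1. ]
side off size [90.2 95.9] ang -8.7 cap [ 0.4866 -0.1088] fin [ 0.4846 -0.1153] off(cap axes) [-1.1 -6.7]
side done size [90.2 93.6] ang 9.1 cap [0.5769 0.1273] fin [0.5774 0.1221] off(cap axes) [-0.3 -5.2]
```

View pics/z4.png

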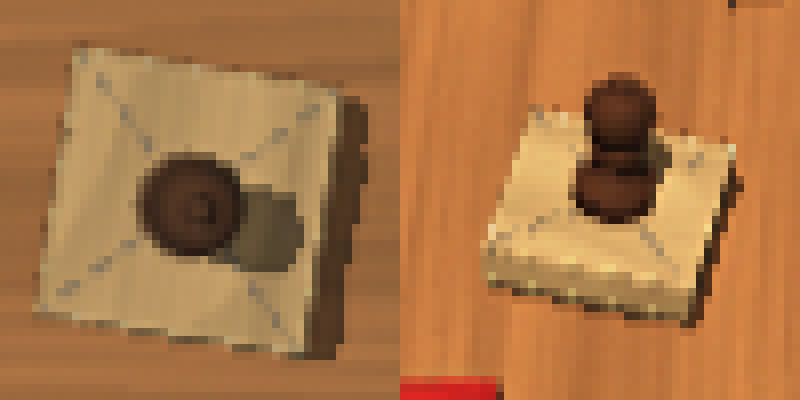

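```bash
sed -i 's/def fine(n,im,which,dbg=0)/def fine(n,im,which,ov=None,dv=None)/; s/V<(110 if n=="top" else 105)/V<(dv or (110 if n=="top" else 105))/; s/V>(115 if n=="top" else 172)/V>(ov or (115 if n=="top" else 172))/; s/^    print(n,which.*/    return size*1e3,np.degrees(ang),cc@A,f,off*1e3/; s/for w in C: fine(n,im,w)/for w in C: print(n,w,*[np.round(v,4) for v in fine(n,im,w)])/' m.py
python3 - <<'E'
from m import *
for n,ovs,dvs in(("top",(105,115,125,135),(85,95,105,115,125)),("side",(165,175,185,195,205),(75,90,105,120))):
    im=cv2.imread(f"pics/{n}4.png"); i0=cv2.imread(f"pics/{n}0.png")
    for ov in ovs:
        a=fine(n,im,"off",ov); b=fine(n,im,"done",ov); a0=fine(n,i0,"off",ov); print(n,"ov",ov,a[0].round(1),b[0].round(1),a[2].round(4),a0[2].round(4),b[2].round(4))
    for dv in dvs:
        a=fine(n,im,"off",None,dv); b=fine(n,im,"done",None,dv); print(n,"dv",dv,a[3].round(4),b[3].round(4))
E
```

```text
top ov 105 [94.4 93.5] [93.3 93.1] [ 0.4826 -0.1118] [ 0.4827 -0.1115] [0.5741 0.1255]
top ov 115 [94.1 93. ] [92.9 92.9] [ 0.4828 -0.1116] [ 0.483  -0.1114] [0.5743 0.1256]
top ov 125 [93.9 92.8] [92.5 92.5] [ 0.4829 -0.1115] [ 0.4833 -0.1113] [0.5745 0.1258]
top ov 135 [93.  92.2] [92.2 92.2] [ 0.4834 -0.1115] [ 0.4837 -0.1113] [0.5746 0.126 ]
top dv 85 [ 0.4799 -0.1145] [0.5737 0.1245]
top dv 95 [ 0.4802 -0.114 ] [0.5738 0.1245]
top dv 105 [ 0.4804 -0.1138] [0.5737 0.1245]
top dv 115 [ 0.4804 -0.1137] [0.5737 0.1245]
top dv 125 [ 0.4804 -0.1137] [0.5737 0.1245]
side ov 165 [ 90.3 102.5] [90.5 94.2] [ 0.4871 -0.1055] [ 0.4866 -0.1086] [0.5768 0.1277]
side ov 175 [90.1 93.7] [90.2 93.3] [ 0.4865 -0.1101] [ 0.4865 -0.1107] [0.5769 0.1271]
side ov 185 [89.8 92.3] [89.8 92.3] [ 0.4865 -0.111 ] [ 0.4864 -0.1115] [0.577  0.1266]
side ov 195 [89.5 90.9] [89.4 91.4] [ 0.4864 -0.1116] [ 0.4863 -0.112 ] [0.5771 0.1265]
side ov 205 [88.7 88.7] [77.7 86.5] [ 0.4863 -0.1117] [ 0.486  -0.1121] [0.5822 0.1288]
side dv 75 [ 0.4847 -0.1169] [0.5772 0.1202]
side dv 90 [ 0.4846 -0.1156] [0.5774 0.1217]
side dv 105 [ 0.4846 -0.1153] [0.5774 0.1221]
side dv 120 [ 0.4846 -0.1151] [0.5775 0.1223]
```

```bash
cat > p.py <<'E'
from m import *
from scipy.optimize import least_squares
def pencil(n,tag,s=6):
    """pencil-line pixels on the cap -> plane; two lines +-45 deg to the sides through one point"""
    im=cv2.imread(f"pics/{n}{tag}.png"); x,y=C["off"][n=="side"]; w=26
    sz,ang,cc,f,off=fine(n,im,"off",None if n=="top" else 185)
    g=cv2.cvtColor(im,cv2.COLOR_BGR2GRAY).astype(np.float32); med=cv2.medianBlur(g.astype(np.uint8),5).astype(np.float32)
    d=med-g; yy,xx=np.mgrid[y-w:y+w,x-w:x+w]; pts=np.c_[xx.ravel(),yy.ravel()]; val=d[yy,xx].ravel(); P=plane(n,pts,.03)[:,:2]
    a=np.radians(-9.1); A=np.array([[np.cos(a),np.sin(a)],[-np.sin(a),np.cos(a)]]); q=(P-cc)@A.T
    near=(np.abs(np.abs(q[:,0])-np.abs(q[:,1]))<.009)&(np.abs(q).max(1)<.040)&(np.hypot(*((P-f).T))>.023)&(val>6)
    if n=="side": near&=~((np.abs(P[:,0]-f[0])<.025)&(P[:,1]<f[1]))
    q=q[near]; wt=np.minimum(val[near],30)
    up=q[:,0]*q[:,1]>0
    def res(p):
        b=p[2]; r=(q-p[:2]); t=np.where(up,(r[:,1]-r[:,0]*np.tan(np.pi/4+b)),(r[:,1]+r[:,0]*np.tan(np.pi/4-b)))/1.414
        return t*wt/20*1e3
    s=least_squares(res,[0,0,0],loss="soft_l1",f_scale=1); c=cc+s.x[:2]@A
    sd=np.sqrt(np.diag(np.linalg.inv(s.jac.T@s.jac)))*1e3
    print(n,tag,"n",near.sum(),up.sum(),"pencil centre",c.round(4),"vs edges",cc.round(4),"sd mm",sd[:2].round(2),"rot",np.degrees(s.x[2]).round(1))
for t in"034": 
    for n in("top","side"): pencil(n,t)
# finial: top blob centre, side blob horizontal
for w in C:
    im=cv2.imread("pics/top4.png"); x,y=C[w][0]; s=6; k=26
    b=cv2.resize(im[y-k:y+k,x-k:x+k],None,fx=s,fy=s,interpolation=cv2.INTER_CUBIC); h=cv2.cvtColor(b,cv2.COLOR_BGR2HSV).astype(int)
    for dv in(100,115):
        m=((h[...,2]<dv)&((h[...,0]<15)|(h[...,0]>170))).astype(np.uint8); m=cv2.morphologyEx(m,cv2.MORPH_OPEN,np.ones((13,13),np.uint8))
        c=min(cv2.findContours(m,0,1)[0],key=lambda c:np.hypot(*(np.array(cv2.minEnclosingCircle(c)[0])-s*k)))
        e=cv2.fitEllipse(c); p=(np.array(e[0])+.5)/s-.5+[x-k,y-k]; X=plane("top",[p],.04)[0]; print("top blob",w,X[:2].round(4),"axes px",np.round(np.array(e[1])/s,1))
E
python3 p.py
```

```text
top 0 n 62 21 pencil centre [ 0.4826 -0.1119] vs edges [ 0.483  -0.1114] sd mm [0.28 0.28] rot -0.0
side 0 n 40 15 pencil centre [ 0.486  -0.1135] vs edges [ 0.4864 -0.1115] sd mm [0.48 0.4 ] rot 0.1
top 3 n 53 24 pencil centre [ 0.4826 -0.1121] vs edges [ 0.4829 -0.1114] sd mm [0.3 0.3] rot 0.0
side 3 n 30 16 pencil centre [ 0.4858 -0.1132] vs edges [ 0.4864 -0.1111] sd mm [0.47 0.42] rot -0.1
top 4 n 51 22 pencil centre [ 0.4827 -0.1121] vs edges [ 0.4828 -0.1116] sd mm [0.31 0.31] rot 0.0
side 4 n 26 14 pencil centre [ 0.4859 -0.1135] vs edges [ 0.4865 -0.111 ] sd mm [0.5  0.45] rot -0.3
top blob off [ 0.4811 -0.1125] axes px [12.  12.6]
top blob off [ 0.4811 -0.1124] axes px [12.  12.7]
top blob done [0.5738 0.1255] axes px [12.  14.5]
top blob done [0.5738 0.1255] axes px [12.  14.5]
```

The pencil diagonals give a consistent cap centre. The finial remains about 1.5 mm short in world x and about 0 in y, so I'll turn the tool to yaw 0 for a small tap along +x.

```bash
python3 -m pendant '[[[0,0,0,0,0,-5,0],[0,0,0,0,0,0,7],[0,0,0,0,0,0,7],[0,0,0,0,0,0,7],[0,0,0,0,0,0,7],[0,0,0,0,0,0,7],[0,0,0,0,0,0,7],[0,0,0,0,0,0,7],[0,0,0,0,0,0,7],[0,0,0,0,0,0,6]]]'
python3 -m pendant '[[[0,0,0,0,0,5,0],[0,0,-30,0,0,0,0],[0,0,-30,0,0,0,0],[0,0,-30,0,0,0,0],[0,0,-30,0,0,0,0],[0,0,-20,0,0,0,0],[0,0,-10,0,0,0,0],[0,0,0,0,0,0,0],[0,0,0,0,0,0,0],[0,0,0,0,0,0,0]]]'
python3 -c "
from h import *
goto(.438,-.112,.06);goto(.438,-.112,.0352)"
```

```text
time: 12.17
position: [0.4053, -0.2589, 0.1194]
orientation: [-0.001, 1.0, -0.002, -0.001]
wrist_force: [-0.4, 0.3, 0.3]
width: 0.002
finger_force: 0.0
time: 13.0
position: [0.4057, -0.1114, 0.121]
orientation: [0.0, 0.999, 0.001, 0.043]
wrist_force: [0.9, -0.3, 0.1]
width: -0.002
finger_force: 0.0
at [ 0.4057 -0.1117  0.1212] x axis [ 0.996 -0.     0.087] yaw -0.0 tool shift mm [26.8  0.3 63.7]
at [ 0.4056 -0.1116  0.1213] x axis [ 0.996 -0.     0.087] yaw -0.0 tool shift mm [24.7  0.4 88.5]
```

```bash
python3 -m pendant '[[[0,7,0,20,0,0,0],[0,7,0,20,0,0,0],[0,6,0.3,20,0,0,0],[0,4.7,0,15,0,0,0],[0,0,0,8,0,0,0],[0,0,0,5.5,0,0,0],[0,0,0,0,0,0,0],[0,0,0,0,0,0,0]]]'
python3 -c "
from h import *
goto(.4535,-.112,.0352)"
```

```text
time: 14.07
position: [0.4379, -0.1113, 0.0356]
orientation: [0.0, 0.999, 0.0, 0.044]
wrist_force: [0.2, 0.4, 1.2]
width: 0.001
finger_force: 0.0
at [ 0.4383 -0.1114  0.036 ] x axis [0.996 0.001 0.089] yaw 0.0 tool shift mm [15.1  0.6  2.2]
```

```bash
python3 -m pendant '[[[0,3,0,0.4,0,0,0],[0,3,0,0.4,0,0,0],[0,3,0,0.4,0,0,0],[0,2,0,0.2,0,0,0],[0,2,0,0.2,0,0,0],[0,1,0,0.1,0,0,0],[0,1,0,0.1,0,0,0],[0,0,0,0,0,0,0],[0,0,0,0,0,0,0]]]'
cat > chk.py <<'E'
import sys; from m import *
t=sys.argv[1]; pose(3); F={}
for n in("top","side"):
    f=arm.grab_frame(n); cv2.imwrite(f"pics/{n}{t}.png",f)
    for tag in("4",t):
        im=cv2.imread(f"pics/{n}{tag}.png"); r=fine(n,im,"off",None if n=="top" else 185); print(n,tag,"cap",r[2].round(4),"fin",r[3].round(4))
E
python3 chk.py 5
```

```text
time: 15.02
position: [0.453, -0.1111, 0.0347]
orientation: [-0.0, 0.999, 0.0, 0.043]
wrist_force: [0.0, -0.1, 0.3]
width: -0.0
finger_force: 0.0
pose [ 0.453  -0.1111  0.0347  0.4629 -0.188   0.0083] sd [0. 0. 0.] [-1.000e-04  9.991e-01  5.000e-04  4.350e-02]
top 4 cap [ 0.4828 -0.1116] fin [ 0.4804 -0.1137]
top 5 cap [ 0.4909 -0.1127] fin [ 0.473  -0.0999]
side 4 cap [ 0.4865 -0.111 ] fin [ 0.4846 -0.1153]
side 5 cap [ 0.4865 -0.1111] fin [ 0.461  -0.0529]
  return _methods._mean(a, axis=axis, dtype=dtype,
  ret = ret.dtype.type(ret / rcount)
m.py:21: RuntimeWarning: Mean of empty slice.
  v=q[mid&(sg*(q[:,i]-m[i])>.036),i]; E.append(np.median(v)); sp+=np.abs(v-E[-1]).mean()
```

Run:
```python
from h import *
x,y=325,202
L=[cv2.resize(cv2.imread(f"pics/side{t}.png")[y-25:y+25,x-25:x+25],(400,400),interpolation=cv2.INTER_NEAREST) for t in"45"]
cv2.imwrite("pics/z5.png",np.hstack(L))
# mean of left foot edge shift between pictures
a,b=[cv2.cvtColor(cv2.imread(f"pics/side{t}.png"),cv2.COLOR_BGR2GRAY)[180:215,318:328].astype(int) for t in"45"]
print(np.abs(a-b).max(1))
```

```text
[2 3 3 2 3 3 3 2 3 3 2 4 3 2 3 2 2 2 2 2 3 2 3 2 2 2 2 2 3 4 2 3 3 2 3]
```

View pics/z5.png

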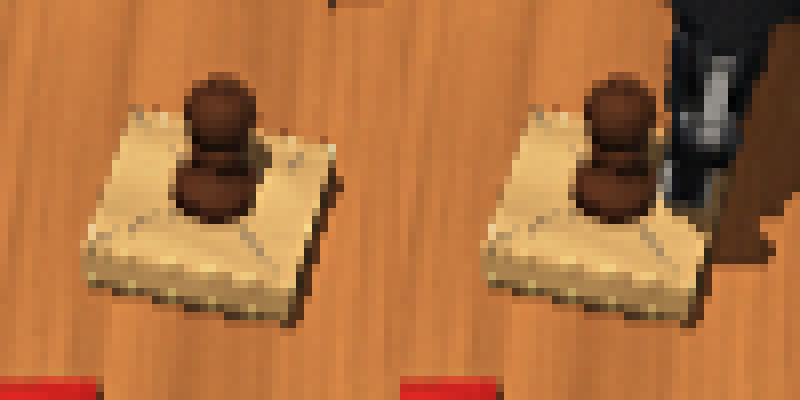

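The finial has not been touched yet; a gap of about 0.7 px (2 mm) shows. I'll creep forward, using the shift of the foot's left edge in the side view as the gauge.

```bash
cat > sh.py <<'E'
import sys; from h import *
r=cv2.imread("pics/side4.png",0).astype(float); f=arm.grab_frame("side"); cv2.imwrite(f"pics/side{sys.argv[1]}.png",f); g=cv2.cvtColor(f,cv2.COLOR_BGR2GRAY).astype(float)
# foot rows 198..203, left edge; ball rows 187..192, left edge
for nm,a,b,x0,x1 in(("foot",199,204,318,327),("ball",187,192,318,327)):
    A,B=r[a:b,x0:x1],g[a:b,x0:x1]; con=A[:,:2].mean()-A[:,-2:].mean(); print(nm,"px left",((A-B).sum(1)/con).mean().round(2),end="; ")
a=plane("side",[(320,200),(319,200)],.03); print("mm/px",((a[1]-a[0])*1e3).round(2)); print(arm.get_obs()["position"].round(4))
E
python3 -m pendant '[[[0,1,0,0.09,0,0,0],[0,1,0,0.09,0,0,0],[0,0,0,0,0,0,0],[0,0,0,0,0,0,0]]]'
python3 sh.py 6
```

```text
time: 15.6
position: [0.4551, -0.1111, 0.0348]
orientation: [-0.0, 0.999, 0.0, 0.044]
wrist_force: [0.0, -0.2, -0.1]
width: 0.001
finger_force: 0.0
foot px left 0.39; ball px left 0.26; mm/px [3.43 0.42 0.  ]
[ 0.4551 -0.1111  0.0348]
```

It has moved about 1.1 mm, so I'll back off and re-measure.

```bash
python3 -m pendant '[[[0,-3,0,-0.26,0,0,0],[0,-8,0,-0.7,0,0,0],[0,-15,0,-1.3,0,0,0],[0,-15,0,-10,0,0,0],[0,-10,0,-30,0,0,0],[0,0,-30,-25,0,0,0],[0,0,35,-20,0,0,0],[0,0,0,0,0,0,0],[0,0,0,0,0,0,0]]]'
python3 - <<'E'
from h import *
for n in("top","side"): cv2.imwrite(f"pics/{n}7.png",arm.grab_frame(n))
E
sed -i 's/^for t in"034": /for t in"7":/; s/pics\/top4/pics\/top7/' p.py; python3 p.py
python3 - <<'E'
from m import *
for t in"47":
  for w in C: r=fine("side",cv2.imread(f"pics/side{t}.png"),w,185); print(t,w,"cap",r[2].round(4),"fin",r[3].round(4))
x,y=310,248
L=[cv2.resize(cv2.imread(f"pics/{n}7.png")[y-25:y+25,x-25:x+25],(400,400),interpolation=cv2.INTER_NEAREST) for n,x,y in(("top",310,248),("side",325,202))]
cv2.imwrite("pics/z7.png",np.hstack(L))
E
```

```text
time: 16.4
position: [0.3975, -0.1165, 0.1188]
orientation: [0.001, 0.999, 0.001, 0.045]
wrist_force: [0.5, -0.2, 0.2]
width: -0.0
finger_force: 0.0
top 7 n 55 26 pencil centre [ 0.4828 -0.1123] vs edges [ 0.4828 -0.1116] sd mm [0.31 0.31] rot 0.1
side 7 n 26 14 pencil centre [ 0.4858 -0.1135] vs edges [ 0.4864 -0.1112] sd mm [0.52 0.45] rot -0.2
top blob off [ 0.4823 -0.1124] axes px [12.2 12.6]
top blob off [ 0.4823 -0.1123] axes px [12.2 12.6]
top blob done [0.5738 0.1255] axes px [12.  14.5]
top blob done [0.5738 0.1256] axes px [12.  14.5]
4 off cap [ 0.4865 -0.111 ] fin [ 0.4846 -0.1153]
4 done cap [0.577  0.1266] fin [0.5774 0.1221]
7 off cap [ 0.4864 -0.1112] fin [ 0.4868 -0.1153]
7 done cap [0.577  0.1266] fin [0.5775 0.1222]
```

View pics/z7.png

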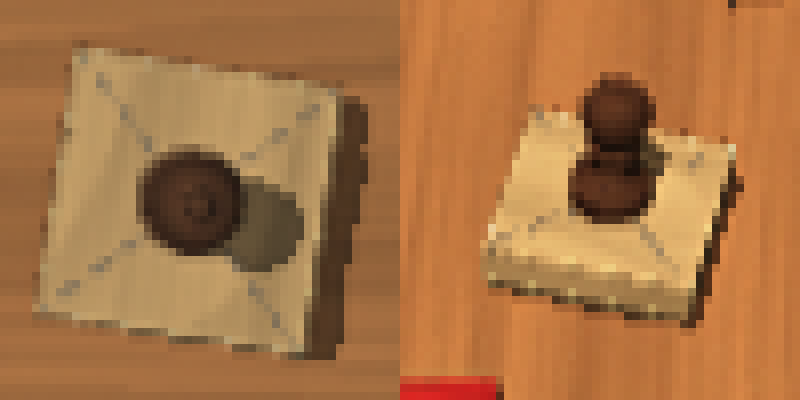

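Both views show the finial upright and centred to within about 0.5 mm, the cap unmoved, and the arm clear. I'm handing it in.

```bash
python3 -c "
from plant import arm
print(arm.close_job())"
```

```text
the job is handed in; nothing more can be done
None
```

The off-centre finial now stands in the middle of its cap, within about 0.5 mm by both cameras; it stayed upright, its cap did not shift, nothing else on the bench was touched, and the job is handed in at about 17 s.

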